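# Slide the dial box down the gauging lane

### The job

Push the black dial box down the lane between the two guide rails until it sits fully home, square against the stop in front of the scanner, then leave it there. The box has to pass between the rails with neither it nor the robot touching a rail, so line it up in front of the lane first. Only push it, flat on the plate: never pinch, lift or tip it, and leave the other things on the bench alone.

Things in the scene. Friction and masses are not known exactly. Their poses are not given: they have to be found in the camera images.
- dial_box: Black plastic box for watch dials with six round white dials showing in its flat closed top: a rigid block 80 long (its x), 60 wide (its y), 40 high, 0.14 to 0.28 kg, sliding freely. Origin: centre of its underside. It starts on the bare part of the plate before the lane, up to 30 to either side of the lane's centre line and turned up to 0.3 rad.
- box_front (a point): point on the dial box at the middle of the lower edge of its leading (+x) end, 40 ahead of its origin
- lane: Gauging lane fixed to the bench: an aluminium plate 340 x 170, 6 thick, from 180 before to 160 beyond the origin along x; its x runs down the lane, away from the robot. Origin on the lane's centre line at bench height. The rails run from 20 before to 120 beyond the origin; before them the plate is bare. At the far end stand a steel stop 60 wide, 40 above the bench, and behind it a grey scanner 120 wide, 85 long, 55 above the bench.
- lane_mouth (a point): on the plate's top face (6 above the bench), on the lane's centre line, where the rails begin; axes as the lane's
- lane_stop (a point): on the plate's top face, on the lane's centre line, at the face of the stop, 140 beyond the mouth; axes as the lane's. Box fully home: box_front is here
- rail_left: left guide rail (lane's +y side): plain brass bar 140 long, 10 wide, 14 high, standing on the plate, its top 20 above the bench. Origin: its middle. The clear width between the two rails is 78.
- rail_right: right guide rail (lane's -y side), the same bar
- face_left: left side (+y) of the dial box (fixed to it); origin at the middle of that side wall, which is 6 thick and 40 high
- face_right: right side (-y) of the dial box (fixed to it); origin at the middle of that side wall, which is 6 thick and 40 high
- face_front: leading end (+x) of the dial box (fixed to it); origin at the middle of that side wall, which is 6 thick and 40 high
- face_back: trailing end (-x, towards the robot) of the dial box (fixed to it); origin at the middle of that side wall, which is 6 thick and 40 high
- cork_big: bystander: cork block, upright cylinder 34 across, 36 high, on the bench left of the lane's plate; origin at the centre of its underside, about; loose
- cork_small: bystander: cork block, upright cylinder 26 across, 28 high, on the bench right of the plate; origin at the centre of its underside, about; loose
- cap_yellow: bystander: flat round cap 48 across, 17 high, on the bench right of the plate; origin at the centre of its underside, about; loose
- loupe: bystander: black eyeglass loupe, 38 across at the foot, 32 high, standing on the bench left of the plate near the scanner; origin at the centre of its underside, about; loose
- ring_green: bystander: ring 48 across, 14 high, on the bench well to the right; origin at the centre of its underside, about; loose
- jar: bystander: small glass jar 40 across, 45 high, on the bench well to the left; origin at the centre of its underside, about; loose
- tweezers: bystander: steel tweezers about 130 long, 6 high, flat on the bench well to the left; origin at the centre of its underside, about; loose

How it is judged:
At the end, for the whole second after the job is handed in: The leading end of the dial box is within 6 mm of the stop's face, the box lies flat on the plate between the rails, within 9 mm of the centre line and 0.12 rad of the lane's direction, at rest (x of box_front in the frame of lane_stop between -0.006 and 0.003 m and y of dial_box in the frame of lane_stop between -0.009 and 0.009 m and z of dial_box in the frame of lane_stop below 0.003 m and angle between the x axis of dial_box and the x axis of lane, either way round below 0.12 rad and angle between dial_box's own z axis and vertical below 0.05 rad and linear speed of dial_box below 0.01 m/s); the robot touches nothing.
It fails at once if a guide rail is touched, by the box, the robot or anything else (contact force between any of rail_left, rail_right and anything else above 0.3 N).
It fails at once if the dial box is lifted more than 5 mm off the plate or tipped more than 0.15 rad (z of dial_box in the frame of lane above 0.011 m or angle between dial_box's own z axis and vertical above 0.15 rad).
It fails at once if the dial box is pinched: fingers press on two opposite sides at once ((contact force between the fingers and face_left above 1 N and contact force between the fingers and face_right above 1 N) or (contact force between the fingers and face_front above 1 N and contact force between the fingers and face_back above 1 N)).
It fails at once if another thing on the bench is moved more than 15 mm (distance of any of cork_big, cork_small, cap_yellow, loupe, ring_green, jar, tweezers from where it was at the start of the episode above 0.015 m).
It also fails if it takes over 72 s, if anything falls off the work surface, if the arm or the gripper's body presses on something with over 40 N, if the wrist force passes 120 N, or if a joint passes its speed limit or range.

### The arm

A 6-joint arm with a two-finger parallel gripper is mounted at the origin on the work surface. World frame = base frame: x ahead of the robot, y to its left, z up, the work surface at z = 0. Lengths are in m, angles in rad, forces in N, time in s.
With the tool pointing down it reaches from about 0.275 to 0.75 m from the base axis. Payload 10.2 kg.
Tool frame: the origin (TCP) lies at the very end of the fingers, on their centre line; the grasp point (between the pads) lies 19 mm behind it (robot.grip_point_offset is the distance from the TCP to the grasp point, in m); x points along the fingers, z is the direction in which the jaws open and shut, and the axes are right-handed (so a half turn about x gives the same grasp; the last joint's range is limited). The gripper opens to 88 mm and grips with 3 to 60 N. Pads are 18 mm wide; open, the fingers measure 123 mm over their backs; the gripper's body (75 mm by 187 mm) begins 45 mm behind the grasp point.
Start: joints at [-1.498, 0.313, 1.498, -0, 1.331, -0.223], TCP at [0.153, -0.502, 0.239] pointing down, gripper open.
Joint ranges: [-2.94, 2.94], [-0.97, 2.17], [0.19, 2.56], [-1.23, 4.37], [0.02, 3.11], [-2.88, 2.88]. Speed limits (rad/s): [2.39, 2.39, 3.01, 3.14, 3.14, 3.14].

### API

Orientations are given as [roll, pitch, yaw] about the fixed x, y, z axes, in that order (R = Rz(yaw) Ry(pitch) Rx(roll)).
In Python, from workcell import robot gives the robot as it stands. Calls block until the motion is done:
- robot.move_ptp(position, orientation): joint-space move of the TCP to a pose.
- robot.move_l(position, rot=None, feed=0.15): straight line of the TCP; rot=None keeps the orientation; feed is the mean speed in m/s.
- robot.set_joints(angles): joint-space move.
- robot.move_gripper(opening, f_grip=None): opening from 0.0 (shut) to 1.0 (fully open); f_grip is the grip in N (None keeps the last); returns when the fingers have stopped.
- robot.sleep(seconds).
- robot.ik(position, orientation): joint angles nearest the present ones, or None.
- robot.sense(): the state.
- robot.read_camera(name): name is "scene" or "top" or "wrist"; returns a dict with "pixels" (384x512x3 uint8, red, green, blue), "z_map" (384x512 float32, m along the optical axis (not along the pixel's ray), 0 where there is no reading), "fov_y" (degrees; the focal length in pixels is half the picture's height over the tangent of half this angle, whatever the lens; pixels are square), "cx", "cy" (the principal point, pixels), "R" (3x3) and "t" (3): a world point X has camera coordinates R X + t; the wrist camera has in their place "mount" (4x4, takes a point from camera to tool coordinates, whose origin is the TCP and whose axes are the tool frame's). Camera axes: x right, y down, z forward; pixel columns grow to the right and rows downward; lengths in m; the calibration is good to about 2 mm. A picture is of the moment at which its call begins: read the wrist's pose just before it.
A pose or a line that the arm cannot do raises robot.PlanningError and nothing moves.
- robot.sign_off(): hands the job in, once; it reports no verdict.
The state is a dict: "time_s": time; "q": joint angles; "qd": joint speeds; "effort": joint torques, N m; "eef_pos": TCP position; "orientation": TCP orientation; "ft_force": force on the tool from outside, world axes, zero at the start; "ft_torque": the same for the moment, N m; "grip_width": opening from 0.0 (shut) to 1.0 (fully open).
Only numpy, scipy, OpenCV 4.12 (cv2) and the standard library are available. Lean on these libraries where they do the work, as an engineer would, in place of code of your own. Each camera call takes 0.05 s, during which the arm holds its last target.

## Working session

There is one attempt and no reset: what is moved stays moved. The work goes in short steps, each a Python script; the robot and the scene stay as the last script left them, time stands still between calls to the robot, and variables do not carry over. Pictures are saved under pics/ and viewed, and the job is handed in when it is done.

```bash
ls; mkdir -p pics
python3 - <<'E'
from workcell import robot
import cv2,numpy as np
for n in ["scene","top"]:
    c=robot.read_camera(n)
    cv2.imwrite(f"pics/{n}0.png",cv2.resize(c["pixels"][:,:,::-1],(768,576),interpolation=cv2.INTER_CUBIC))
    np.savez(f"{n}0.npz",**c)
    print(n,c["fov_y"],c["cx"],c["cy"],c["R"],c["t"],(c["z_map"]>0).mean())
print(robot.sense(),robot.grip_point_offset)
E
```

```text
pics
scene 49.20663838586492 251.79682222741016 188.67263618470992 [[-0.51281221  0.8584149  -0.01214507]
 [ 0.63850879  0.37190862 -0.67378817]
 [-0.57387295 -0.35328153 -0.73882474]] [ 0.30294636 -0.34178327  1.47793859] 0.996002197265625
top 56.413636074008494 265.6822996088909 189.97110737020856 [[-1.64957578e-03 -9.99971081e-01  7.42396574e-03]
 [-9.80924575e-01  1.74979799e-04 -1.94388650e-01]
 [ 1.94381730e-01 -7.60300925e-03 -9.80896497e-01]] [0.02556243 0.57898461 0.78197924] 0.9959259033203125
{'time_s': 0.1, 'q': array([-1.49839449e+00,  3.13394133e-01,  1.49832231e+00,  1.09867315e-05,
        1.33100797e+00, -2.23395913e-01]), 'qd': array([ 0.00064553, -0.00262354, -0.00166955, -0.0005281 ,  0.00035613,
       -0.00090313]), 'effort': array([ 2.40955902e-03, -4.02807856e+01, -2.52641129e+01,  6.95754890e-02,
        3.42483202e-02, -5.82907683e-05]), 'eef_pos': array([ 0.15301665, -0.50198823,  0.23823286]), 'orientation': array([2.90876972, 1.56966452, 1.63376852]), 'ft_force': array([ 0.04375619,  0.0835644 , -0.09001761]), 'ft_torque': array([ 0.01480531, -0.02907129,  0.00586203]), 'grip_width': 1.0005021360551165} 0.0187
```

View pics/top0.png

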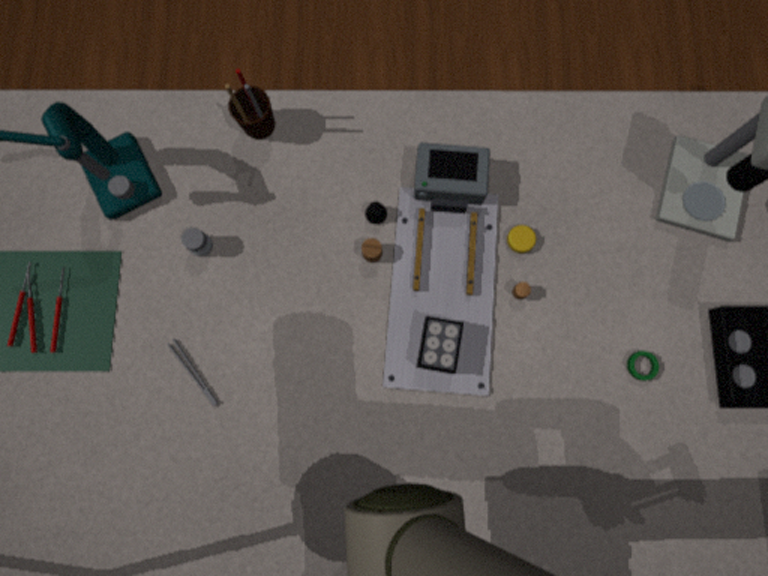

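View pics/scene0.png

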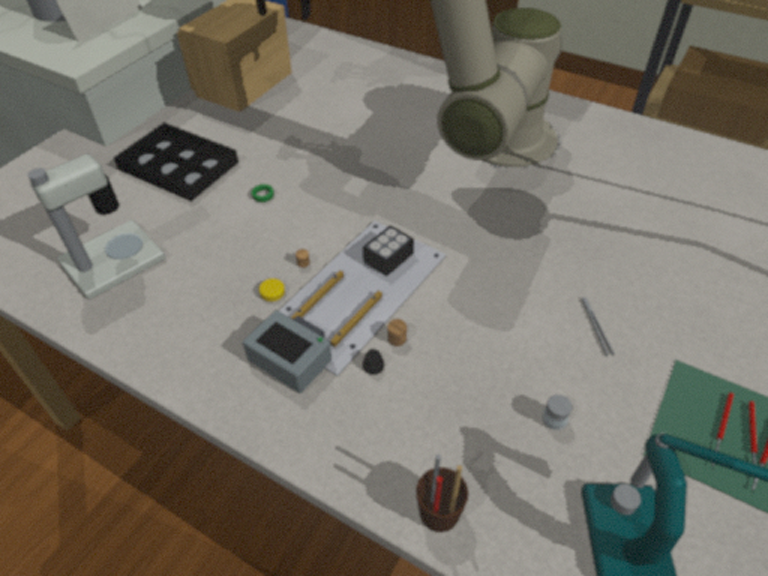

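The top view shows the box at about (440,344), the rails at x≈419 and 472, and the scanner at (452,172), with the lane turned slightly. Next I'll measure these coarsely and then take a wrist view.

```bash
cat > h.py <<'E'
import numpy as np,cv2
from scipy.spatial.transform import Rotation as Ro
def cam(c,T=None):
    """returns f,cx,cy,Rwc,origin"""
    h=c["pixels"].shape[0]; f=h/2/np.tan(np.radians(c["fov_y"])/2)
    if "mount" in c and T is not None:
        M=T@c["mount"]; return f,c["cx"],c["cy"],M[:3,:3],M[:3,3]
    R=np.array(c["R"]);return f,c["cx"],c["cy"],R.T,-R.T@c["t"]
def ray(K,uv,z):
    f,cx,cy,R,o=K; uv=np.atleast_2d(uv).astype(float)
    d=np.c_[(uv[:,0]-cx)/f,(uv[:,1]-cy)/f,np.ones(len(uv))]@R.T
    return o+d*((z-o[2])/d[:,2])[:,None]
def tool(s):
    T=np.eye(4);T[:3,:3]=Ro.from_euler('xyz',s["orientation"]).as_matrix();T[:3,3]=s["eef_pos"];return T
def brass(rgb):
    h=cv2.cvtColor(rgb,cv2.COLOR_RGB2HSV)
    return cv2.inRange(h,(8,90,50),(30,255,255))
def comps(m,amin):
    n,l,st,ce=cv2.connectedComponentsWithStats(m)
    return [(st[i],ce[i],l==i) for i in range(1,n) if st[i][4]>=amin]
E
python3 - <<'E'
from h import *
c=np.load("top0.npz");K=cam(c);print("cam",K[4])
for st,ce,m in comps(brass(c["pixels"]),60):
    ys,xs=np.nonzero(m);P=ray(K,np.c_[xs,ys],0.02)[:,:2];r=cv2.minAreaRect(P.astype(np.float32)*1000);print("brass",ce,st,np.round(r,2) if 0 else r)
g=c["pixels"].max(2)
m=cv2.inRange(g,0,45)
for st,ce,mm in comps(m,100):
    print(ce,st)
    if 250<ce[0]<330 and 200<ce[1]<260:
        ys,xs=np.nonzero(cv2.morphologyEx(mm.astype(np.uint8),cv2.MORPH_CLOSE,np.ones((3,3))));P=ray(K,np.c_[xs,ys],0.046)[:,:2];print("box",cv2.minAreaRect(P.astype(np.float32)*1000))
E
```

```text
cam [0.41597992 0.03140577 0.87939896]
brass [256.12805713  29.47661906] [    0     0   512    66 30666] ((1018.7716064453125, 47.07177734375), (194.21458435058594, 1397.086669921875), 0.2519450783729553)
brass [279.02631579 165.64210526] [276 139   7  55 190] ((648.070556640625, -8.439993858337402), (9.023662567138672, 139.1150665283203), 85.29212188720703)
brass [314.17874396 168.4057971 ] [311 142   7  54 207] ((641.5097045898438, -95.75366973876953), (9.804818153381348, 136.6907958984375), 85.28984832763672)
brass [347.22895623 158.86868687] [338 150  20  19 297] ((665.1294555664062, -179.4019317626953), (46.57789611816406, 47.935054779052734), 0.016878556460142136)
brass [247.28187919 165.66442953] [241 159  14  15 149] ((647.5516967773438, 70.40870666503906), (32.24250030517578, 34.101844787597656), 46.05570602416992)
brass [347.52 193.13] [342 188  12  11 100] ((578.6829833984375, -175.4176025390625), (22.90626335144043, 29.203407287597656), 26.316654205322266)
[168.64746228  74.62962963] [153  58  30  35 729]
[ 64.4753932  102.89142567] [   0   69  108   77 1971]
[301.79731993 109.71021776] [285 100  34  21 597]
[497.01715686 116.46323529] [485 103  27  25 408]
[299.93023256 133.63372093] [277 127  46  15 344]
[250.48407643 141.77707006] [244 135  14  14 157]
[493.44126214 235.9684466 ] [ 473  204   39   68 2060]
[292.77927928 231.07657658] [278 211  31  38 222]
box ((487.60791015625, -39.042381286621094), (59.364112854003906, 79.7010726928711), 79.13561248779297)
[290.10683544 346.70734177] [ 231  323  138   61 1975]
```

Coarse measurements agree with the given sizes:

| Item | Measured | Expected |
|---|---|---|
| Rail spacing | 87.6 mm | 88 mm |
| Rail length | 139 mm | 140 mm |
| Box | 59 x 80 mm | 60 x 80 mm |

Next is a wrist look from above.

```bash
cat >> h.py <<'E'
import warnings; warnings.filterwarnings("ignore")
def ori(a,s=1):
    z=s*np.array([-np.sin(a),np.cos(a),0]);x=np.array([0,0,-1.]);y=np.cross(z,x)
    return Ro.from_matrix(np.c_[x,y,z]).as_euler('xyz')
E
python3 - <<'E'
from h import *
from workcell import robot
for s in (1,-1):
    print(s,robot.ik([0.42,-0.035,0.25],ori(-0.08,s)),robot.ik([0.64,-0.05,0.026],ori(-0.08,s)))
c=robot.read_camera("wrist");print(c["mount"],c["fov_y"])
E
```

```text
1 [-0.36271737  0.07177055  1.76254941  0.          1.3072727  -1.85351369] [-0.2601393   0.78550433  1.32505056  0.          1.03103776 -1.75093563]
-1 [-0.36271737  0.07177055  1.76254941  0.          1.3072727   1.28807896] [-0.2601393   0.78550433  1.32505056  0.          1.03103776  1.39065703]
[[-1.86485841e-04 -2.66961678e-01  9.63707128e-01 -1.45847505e-01]
 [ 8.17805814e-04 -9.63706863e-01 -2.66961446e-01  6.84118785e-02]
 [ 9.99999648e-01  7.38340762e-04  3.98040497e-04 -1.30202081e-04]
 [ 0.00000000e+00  0.00000000e+00  0.00000000e+00  1.00000000e+00]] 69.68707652545568
```

```bash
cat >> h.py <<'E'
def black_box(c,K,near,amax=4000,zt=0.046):
    m=cv2.inRange(c["pixels"].max(2),0,50);out=[]
    return m
E
python3 - <<'E'
from h import *
from workcell import robot
robot.move_ptp([0.42,-0.035,0.30],ori(-0.08))
robot.move_gripper(0.2)
s=robot.sense();c=robot.read_camera("wrist")
np.savez("w1.npz",T=tool(s),**c)
cv2.imwrite("pics/w1.png",cv2.resize(c["pixels"][:,:,::-1],(768,576)))
print(s["eef_pos"],s["grip_width"],s["time_s"],s["ft_force"])
E
```

```text
[ 0.4199982  -0.03499641  0.30000616] 0.1967520572914109 3.225 [-0.35912065 -0.01321207  0.0334807 ]
```

View pics/w1.png

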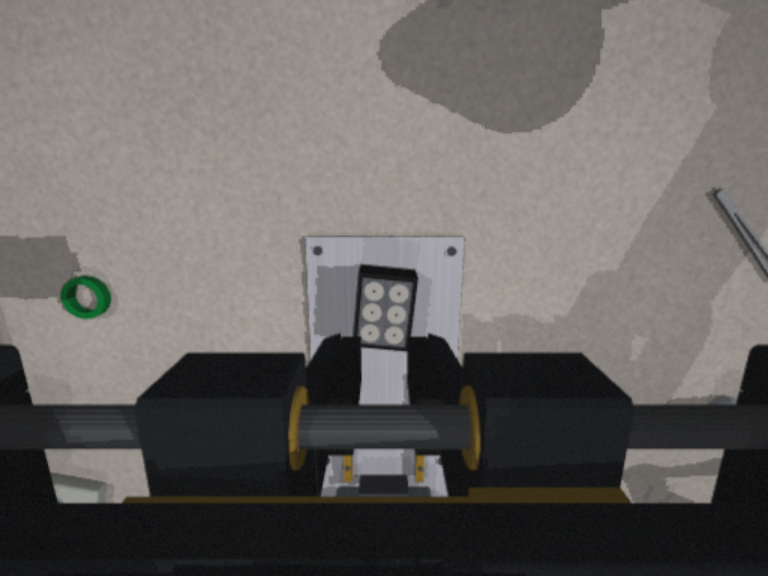

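The wrist view shows the box at (387,308), its six dials, and the near end of the plate. The fingers hide the mouth. I'll cross-check the box pose from the dials in both cameras, and the plate's edges and direction.

```bash
cat >> h.py <<'E'
def dials(c,K,roi,zt=0.046):
    """six bright blobs enclosed by the dark top -> centre, yaw (long axis)"""
    g=c["pixels"].max(2);x0,y0,x1,y1=roi
    d=np.zeros_like(g);d[y0:y1,x0:x1]=(g[y0:y1,x0:x1]<75)*255
    dark=max(comps(d,30),key=lambda q:q[0][4])[2].astype(np.uint8)
    hull=cv2.convexHull(np.argwhere(dark)[:,::-1].astype(np.int32))
    H=np.zeros_like(g);cv2.fillConvexPoly(H,hull,255);H=cv2.erode(H,np.ones((3,3)))
    w=((g>110)&(H>0)).astype(np.uint8)
    B=[q for q in comps(w,6)]
    gg=g.astype(float)
    P=ray(K,np.array([q[1] for q in B]),zt)[:,:2]
    return P,[int(q[0][4]) for q in B],dark
E
python3 - <<'E'
from h import *
for n,roi in (("top0",(270,200,320,255)),("w1",(225,170,290,240))):
    c=np.load(n+".npz");K=cam(c,c["T"] if "T" in c else None)
    P,a,dark=dials(c,K,roi);print(n,a);print(np.round(P*1000,1),"mean",P.mean(0)*1000)
    u,s,v=np.linalg.svd(P-P.mean(0));print(s,np.arctan(v[0][1]/v[0][0]))
# rails profile fit in top
c=np.load("top0.npz");K=cam(c)
for st,ce,m in comps(brass(c["pixels"]),150):
    if st[3]>45 and st[2]<12:
        ys,xs=np.nonzero(m);P=ray(K,np.c_[xs,ys],0.02)[:,:2];v=cv2.fitLine(P.astype(np.float32),cv2.DIST_L2,0,1e-4,1e-4).ravel();print("rail",P.mean(0),np.arctan(v[1]/v[0]))
# plate
hsv=cv2.cvtColor(c["pixels"],cv2.COLOR_RGB2HSV);p=hsv[200:260,300:325];print(hsv[200,285],hsv[200,230],hsv[245,300])
E
```

```text
top0 [40, 41, 42, 42, 43, 46]
[[512.9 -31.4]
 [508.7 -55.7]
 [490.9 -27.1]
 [486.3 -52.1]
 [468.5 -23.1]
 [464.1 -48.1]] mean [488.56053368 -39.59213503]
[0.04524807 0.03085156] -0.17987557620061223
w1 [156, 140, 137, 247, 135, 134, 131, 127, 181]
[[490.  -76.3]
 [464.8 -48.8]
 [468.9 -24. ]
 [496.4  -3.8]
 [486.6 -52.9]
 [490.9 -27.9]
 [508.9 -56.8]
 [513.3 -32.1]
 [533.1 -45.9]] mean [494.76024635 -40.94820582]
[0.06196826 0.05904523] -0.7202409619898049
rail [ 0.64817397 -0.00850032] -0.08060013
rail [ 0.64111907 -0.09563063] -0.085354134
[130  12 132] [ 15  17 121] [108  21  60]
```

Top and wrist agree to within 1 mm. In lane coordinates measured from mid-rails, the box is at (-156, -0.5) mm and turned -0.10 rad. The box is already centred, so the next step is a flat two-finger push along the lane to square it. I'll stop short of the mouth and look.

```bash
cat >> h.py <<'E'
A=-0.0812; MID=np.array([0.6446,-0.0521]); LX=np.array([np.cos(A),np.sin(A)]); LY=np.array([-np.sin(A),np.cos(A)])
def L2W(x,y,z): return list(MID+x*LX+y*LY)+[z]
def W2L(P): d=np.asarray(P)[...,:2]-MID; return np.stack([d@LX,d@LY],-1)
E
python3 - <<'E'
from h import *
from workcell import robot
robot.move_l(L2W(-0.235,0,0.12),ori(A),feed=0.15)
robot.move_l(L2W(-0.235,0,0.026),feed=0.08)
for x in (-.220,-.212,-.208,-.204,-.200,-.196,-.192,-.188):
    robot.move_l(L2W(x,0,0.026),feed=0.03)
    s=robot.sense();print(x,np.round(s["ft_force"],2),W2L(s["eef_pos"]),s["eef_pos"][2],s["time_s"])
c=robot.read_camera("top");np.savez("top1.npz",**c)
cv2.imwrite("pics/top1.png",cv2.resize(c["pixels"][80:290,180:420,::-1],(720,630))[:600])
c=robot.read_camera("wrist");np.savez("w2.npz",T=tool(s),**c)
cv2.imwrite("pics/w2.png",cv2.resize(c["pixels"][:,:,::-1],(768,576)))
E
```

```text
-0.22 [ 0.55 -0.56  0.33] [-2.20099446e-01  5.31980294e-05] 0.025920430970608022 6.6
-0.212 [0.89 0.66 0.21] [-2.11932129e-01  1.73474920e-05] 0.025969613139726205 7.0167
-0.208 [ 0.68  0.37 -0.19] [-2.07876610e-01 -2.20647661e-06] 0.025994186839948762 7.3
-0.204 [-0.46  0.   -0.33] [-2.03763773e-01 -2.64625869e-05] 0.02599702615987511 7.5833
-0.2 [ 0.17  0.44 -0.48] [-1.99717343e-01 -6.75847514e-06] 0.026021528939329786 7.8667
-0.196 [ 0.33  0.22 -0.83] [-1.95706111e-01 -1.29588937e-05] 0.02602262729758283 8.15
-0.192 [-0.11 -0.09 -1.11] [-1.91699257e-01 -2.86216833e-05] 0.026024300481797432 8.4333
-0.188 [ 0.33  0.13 -0.06] [-1.87695260e-01 -6.05336522e-05] 0.026014540660708227 8.7167
```

View pics/top1.png

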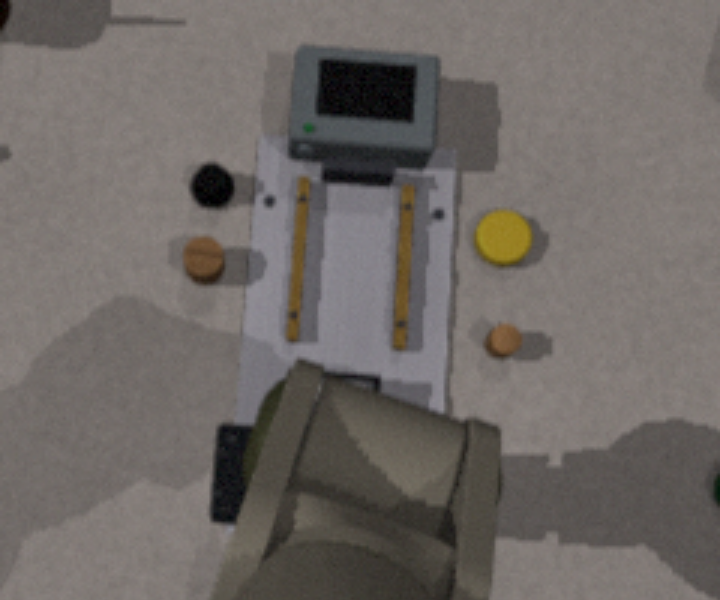

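View pics/w2.png

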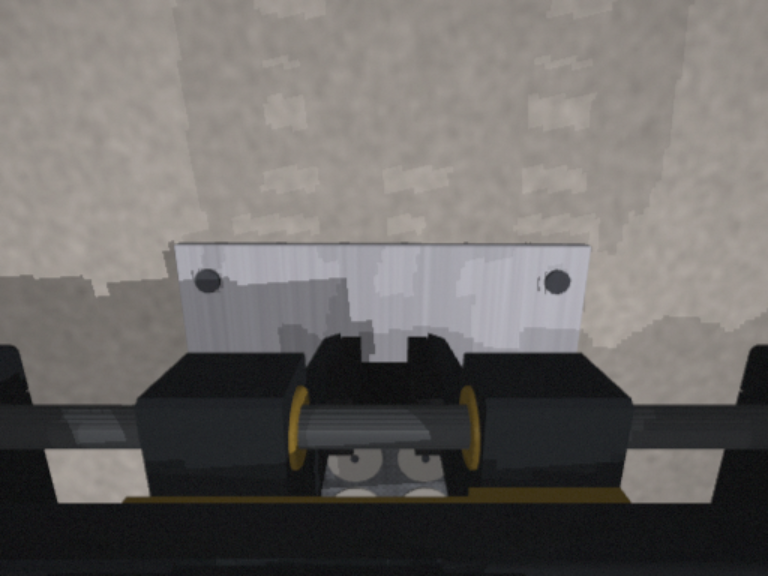

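In the top crop, the front edge of the box shows at (352,378) past the arm, short of the mouth. The wrist view shows two dials level at y≈460, so the back face sits flat on both fingers. I'll back off and lift for a full measurement.

```bash
cat > look.py <<'E'
from h import *
from workcell import robot
import sys
n=sys.argv[1]
s=robot.sense();x,y=W2L(s["eef_pos"])
robot.move_l(L2W(x-0.03,y,0.026),feed=0.08)
robot.move_l(L2W(x-0.03,y,0.15),feed=0.2)
robot.move_l([0.30,-0.16,0.25],feed=0.25)
c=robot.read_camera("top");np.savez(n+".npz",**c)
cv2.imwrite(f"pics/{n}.png",cv2.resize(c["pixels"][90:280,190:400,::-1],(630,570)))
print(robot.sense()["time_s"])
E
python3 look.py top2
```

```text
11.125
```

View pics/top2.png

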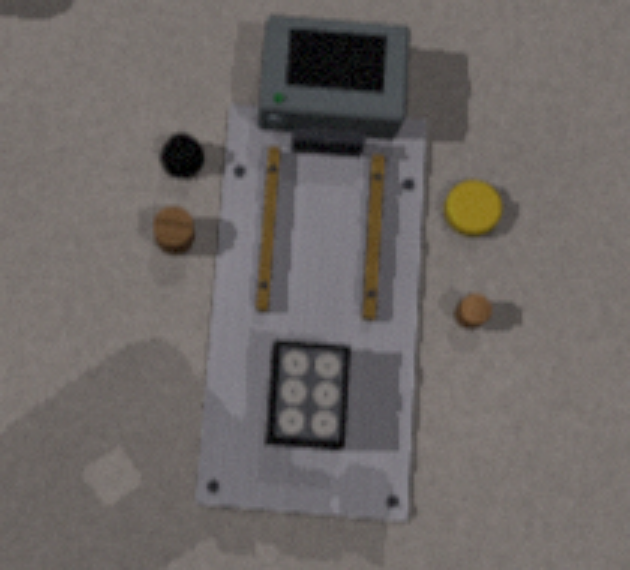

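The crop shows the box at (308,394), square to the rails and just short of the mouth. Measuring now.

Run:
```python
from h import *
c=np.load("top2.npz");K=cam(c)
P,a,d=dials(c,K,(270,195,315,243));print(a,np.round(W2L(P)*1000,1))
q=W2L(P);print("lane mean",q.mean(0)*1000)
u,s,v=np.linalg.svd(q-q.mean(0));print(s,np.arctan(v[0][1]/v[0][0]))
ys,xs=np.nonzero(d);print(cv2.minAreaRect((W2L(ray(K,np.c_[xs,ys],.046))*1000).astype(np.float32)))
for st,ce,m in comps(brass(c["pixels"]),150):
    if st[3]>45 and st[2]<12:
        ys,xs=np.nonzero(m);p=W2L(ray(K,np.c_[xs,ys],0.02))*1000;r=cv2.fitLine(p.astype(np.float32),cv2.DIST_L2,0,1e-4,1e-4).ravel();print("rail",p.mean(0),np.percentile(p[:,0],[1,99]),np.arctan(r[1]/r[0]))
```

```text
[42, 41, 43, 39, 41, 43] [[-115.    15.2]
 [-114.    -9.5]
 [-136.9   15.5]
 [-137.   -10. ]
 [-159.8   15. ]
 [-160.    -9.7]]
lane mean [-137.11827676    2.73564164]
[0.04544272 0.03060107] -0.00031397048097521154
((-138.49087524414062, 3.7850265502929688), (81.93826293945312, 62.437557220458984), 0.1413421928882599)
rail [ 0.0644535  43.73625288] [-67.52260324  69.07591224] -0.0013164881
rail [  0.42847619 -43.5963167 ] [-67.47920492  68.38334133] -0.006473444
```

The box is square (0.000 rad) but 2.7 mm left of centre. I'll move it right with a slightly slanted push while still before the mouth, then re-check.

```bash
python3 - <<'E'
from h import *
from workcell import robot
robot.move_l(L2W(-0.215,0.003,0.15),feed=0.25)
robot.move_l(L2W(-0.215,0.003,0.026),feed=0.12)
robot.move_l(L2W(-0.187,0.003,0.026),feed=0.04)
robot.move_l(L2W(-0.170,0.0,0.026),feed=0.03)
s=robot.sense();print(W2L(s["eef_pos"]),s["ft_force"],s["time_s"])
E
python3 look.py top3
cat > meas.py <<'E'
from h import *
import sys
c=np.load(sys.argv[1]+".npz");K=cam(c)
P,a,d=dials(c,K,tuple(map(int,sys.argv[2:6])));q=W2L(P);print(a,"lane mean",q.mean(0)*1000)
u,s,v=np.linalg.svd(q-q.mean(0));print(s,np.arctan(v[0][1]/v[0][0]))
E
python3 meas.py top3 270 185 315 238
```

```text
[-1.69800491e-01 -5.77410141e-05] [ 0.31991125 -0.09467273  0.16949912] 14.8667
17.225
[39, 40, 41, 39, 39, 39] lane mean [-118.90081066   -0.18285953]
[0.04500259 0.03134737] 0.01556571257027598
```

View pics/top3.png

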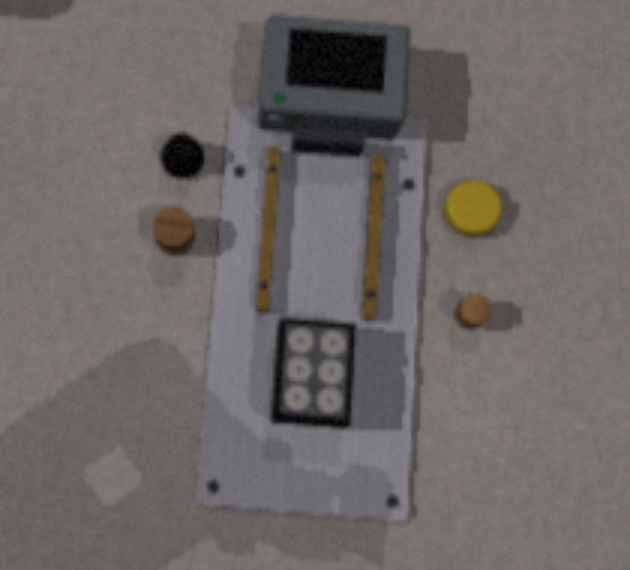

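The box is centred (-0.2 mm, 0.016 rad), with its front still about 9 mm short of the mouth. Pushing it down the lane, creeping at the end with force monitoring.

```bash
python3 - <<'E'
from h import *
from workcell import robot
robot.move_l(L2W(-0.20,0,0.15),feed=0.25)
robot.move_l(L2W(-0.20,0,0.026),feed=0.12)
robot.sleep(0.2)
f0=np.mean([(robot.sense()["ft_force"],robot.sleep(0.02))[0] for _ in range(8)],0)[:2]@LX
robot.move_l(L2W(-0.172,0,0.026),feed=0.05)
robot.move_l(L2W(-0.030,0,0.026),feed=0.05)
x=-0.030
while x<-0.0125:
    x+=0.001
    robot.move_l(L2W(x,0,0.026),feed=0.02)
    fs=[]
    for _ in range(5): fs.append(robot.sense()["ft_force"][:2]@LX-f0); robot.sleep(0.02)
    print(round(x,4),round(np.mean(fs),2),W2L(robot.sense()["eef_pos"])[0].round(4))
    if np.mean(fs)<-3: break
s=robot.sense();print(s["time_s"])
E
python3 look.py top4; python3 meas.py top4 265 138 325 190
```

```text
-0.029 -0.55 -0.0288
-0.028 -0.56 -0.0279
-0.027 -0.6 -0.0269
-0.026 -0.78 -0.0259
-0.025 -0.84 -0.0249
-0.024 -0.55 -0.0239
-0.023 -1.12 -0.0229
-0.022 -0.92 -0.0219
-0.021 -0.53 -0.0209
-0.02 -0.94 -0.0199
-0.019 -2.23 -0.019
-0.018 -8.96 -0.019
27.4583
30.2917
[34, 36, 35, 36, 36, 34] lane mean [31.69670929 -0.06467298]
[0.04466003 0.03105173] 0.0045793444000341525
```

View pics/top4.png

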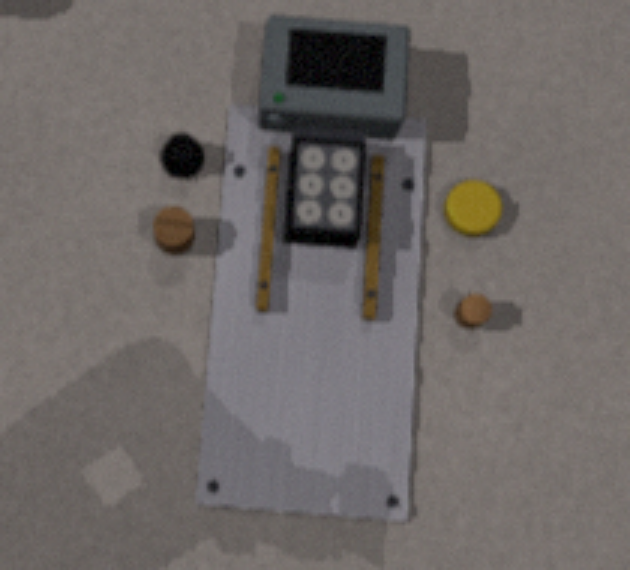

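The box sits centred between the rails against the stop, at crop (326,190). The push force rose sharply on contact, and the bystanders look the same as before. Handing in.

```bash
python3 -c "
from workcell import robot
print(robot.sign_off(), robot.sense()['time_s'])"
```

```text
the job is handed in; nothing more can be done
the job is handed in; nothing more can be done
```

The dial box is home against the stop, and I handed the job in at about 30 s. No verdict was reported.

**What I did:**
- **Squaring:** I pushed the box with two slightly open fingers flat on its back face. They stayed above the height of the rails. This took out its turn of about -0.10 rad but left it 2.7 mm left of centre.
- **Centring:** I moved it right with a slightly slanted push while it was still before the mouth.
- **Final push:** I pushed it down the lane and crept in 1 mm steps until the push force rose from about 1 N to 9 N against the stop. I then backed off and raised the arm clear.

**Last checks (top camera):**
- **Position:** the box is -0.1 mm off the centre line and 0.005 rad from the lane's direction.
- **Along the lane:** the box measured 1.7 mm beyond the nominal home position. That is within the 2 mm calibration error, and the force rise confirms contact with the stop.
- **Other things on the bench:** the four nearest the lane looked unmoved by eye. The ring, jar and tweezers were outside that picture, but the arm never went near them.
- **Rails:** no force suggesting rail contact appeared in the creep steps. I did not log force during the faster part of the push through the lane.

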